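Unlatch and extend the docked bottle brush's telescoping handle

TASK

The bottle brush stands in its dock with its telescoping handle pushed down and locked under a hasp. Swing the hasp by its red tab off the handle's head, towards the robot, a full quarter turn; then take the blue head so that its orange release button is squeezed in, and pull the handle straight up past the first stop to the second stop, as far as it goes. Finish while still holding it there, with the button squeezed in, and leave the things standing round the dock where they are.

Things in the scene. Friction and masses are not known exactly. Their poses are not given: they have to be found in the camera images.
- dock: The brush's dock, fixed: grey base plate 100 x 130 x 14 mm, white brush under a collar, upright aluminium tube (28 mm diameter, top 154 mm above the worktop). Origin on the worktop on the tube's axis; x to its back (the button faces -x), y to the left seen from the button's side, z up. A steel hinge post, 12 mm diameter, 197 mm high, stands at y = -44 mm. Turned 0.1 to 0.85 rad anticlockwise from above.
- grip_head: Blue head on top of the telescoping handle, 34 mm (dock x) x 36 mm (dock y) x 40 mm high, same axes as the dock; origin at the centre of its underside, 156 mm above the worktop when the handle is down. A steel catch stud stands 14 mm above its top, on the axis (7 mm radius).
- grip_centre (a point): Point on the axis of the blue head at the height of the button's centre (18 mm above the head's underside, 174 mm above the worktop when down; rises with the handle). Grasp here with the fingers closing along dock x: one finger on the button, the other on the plain back face. The width is 40 mm with the button out and 34 mm with it squeezed flush.
- extension (a joint): Extension of the telescoping handle, straight up, m: 0 down, first stop 0.045, second stop 0.090 (end of travel 0.092). While the button is out, a pin locks the handle at each of these; with the button squeezed in it slides freely against a return spring and its weight (about 7 to 9 N downwards in all). If let go it sinks back.
- button (a joint): Orange release button, 18 x 18 mm, in the middle of the head's front face (dock -x side), m: 0 out (6 mm proud of the face), 0.006 flush. Spring, about 4 N at first and 8 N fully in; the lock frees at about 0.004.
- hasp (a joint): Hasp angle, rad: 0 lying over the head (pointing to dock +y), growing as it swings anticlockwise seen from above, its tab moving to dock -x; pi/2 points to dock -x, stop at 2.0. Starts at 0 to 0.15 and stays where it is left (stiff hinge, about 1 N at the tab). The handle cannot rise while the hasp is over the head.
- hasp_hinge (a point): On the hasp's vertical hinge axis, on the post, at the underside of the hasp plate (198 mm above the worktop).
- hasp_tab (a point): Centre of the red upright tab at the hasp's free end, 217 mm above the worktop and 78 mm from the hinge axis. The tab is 5 mm thick (along its swing), 18 mm long (along the hasp), and stands free from 202 to 231 mm above the worktop. The hasp plate is 18 mm wide and reaches 88 mm from the hinge axis.
- bottle: Clear plastic bottle with a blue band, 71 mm diameter, 189 mm high, origin at the centre of its underside. Bystander, to be left alone.
- mug: White mug, 78 x 116 x 101 mm, origin under its middle. Bystander, to be left alone.
- jar: Jam jar with a red lid, 66 mm diameter, 90 mm high, origin at the centre of its underside. Bystander, to be left alone.
- soap: Green dish-soap bottle, 41 x 69 x 195 mm, origin at the centre of its underside. Bystander, to be left alone.
Not all that is in view belongs to the job. What is meant by the dock is not purple, and is the smaller of those in its own colour.

How it is judged:
On the way, in this order (a step that is already met when the one before it is completed fails the run):
1. the hasp is swung off the head (1.3 rad or more) with the handle still down (value of joint hasp above 1.3 rad and value of joint extension below 0.01 m), for 0.2 s.
2. the button is squeezed in (4 mm or more) by the fingers, with the handle still below its first stop (value of joint button above 0.004 m and contact force between the fingers and grip_head above 2 N and value of joint extension below 0.03 m), for 0.05 s.
3. the handle is pulled to the second stop in the fingers (value of joint extension above 0.085 m and contact force between the fingers and grip_head above 2 N), for 0.2 s.
At the end, for the whole second after the job is handed in: The handle is held extended to the second stop (85 mm or more), the fingers gripping the head (over 2 N) with the button squeezed in 4 mm or more, so that the lock pin does not carry it; the hasp is still swung off by 1.3 rad or more (all of step 3 and value of joint button above 0.004 m and value of joint hasp above 1.3 rad and height (world z) of grip_head above 0.236 m); the arm keeps its last pose, push and grip.
It fails at once if a bystander is pushed more than 30 mm or tipped over (distance of any of bottle, mug, jar, soap from where it was at the start of the episode above 0.03 m or angle between any of bottle, mug, jar, soap's own z axis and vertical above 0.35 rad).
It also fails if it takes over 48 s, if anything falls off the work surface, if the arm or the gripper's body presses on something with over 40 N, if the wrist force passes 120 N, or if a joint passes its speed limit or range.

ROBOT

A 7-joint arm with a two-finger parallel gripper is mounted at the origin on a cart in front of the work surface, level with it; the furniture and walls round the work are solid. World frame = base frame: x ahead of the robot, y to its left, z up, the work surface at z = 0. Lengths are in m, angles in rad, forces in N, time in s.
With the tool pointing down it reaches from about 0.35 to 0.775 m from the base axis. Payload 3.1 kg.
Tool frame: the origin (TCP) lies midway between the tips of the shut fingers; the grasp point (between the pads) lies 19 mm behind it; z points along the fingers, y is the line along which they close (so a half turn about z gives the same grasp; the last joint's range is limited). The gripper opens to 85 mm and grips with 20 to 120 N. Pads are 22 mm wide; open, the fingers measure 114 mm over their backs; the gripper's body (76 mm by 85 mm) begins 54 mm behind the grasp point. The pads swing forward as they close: fully open they stand 13 mm farther back than shut.
Start: joints at [-1.317, 0.311, 0.014, 1.512, -0.004, 1.319, -0.027], TCP at [0.16, 0.526, 0.231] pointing down, gripper open.
Joint ranges: [-2.7, 2.7], [-0.3, 1.91], [-1.27, 1.3], [0.12, 2.57], [-1.44, 4.58], [0.2, 2.03], [-3.05, 3.05]. Speed limits (rad/s): [2.79, 2.79, 3.14, 3.14, 3.14, 3.14, 3.14].

INTERFACE

Orientations are given as a unit quaternion [w, x, y, z].
In Python, from workcell import read_state, capture, hand_in gives the robot as it stands.
- The arm moves only by the tool carry_out, never from a script. Its argument "targets" is a list that holds one entry, the list of rows, each a list of 6 numbers: the shift along the tool's x, y, z normalised to -1 to 1, where 1 is 20 cm, then the turn, a rotation vector about the tool's x, y, z normalised to -1 to 1, where 1 is 2 pi rad. In form: [[[tx, ty, tz, ax, ay, az], ...]]. A call has 1 to 8 rows; each row is the pose to reach, as a shift and turn from the pose commanded when the call began, along the tool's axes at that moment, turning the shorter way round; what a row does not reach only later rows make up. A row lasts 1/8 s, in which the tool goes at most 62.5 mm and 10.7 degrees, less where a joint would pass 70% of its speed; a pose out of reach is approached as far as the arm can. A call with a number of a shift or a turn outside -1 to 1 is refused whole. A call with a gripper value outside its range is refused whole. "grip" is the opening, from 0 (shut) to 1 (fully open), set as the call begins (left out, the last holds). The fingers move at their own pace and stop on an object; "force" is the grip in N (left out, the last holds). Time passes only in rows, so rows that repeat a pose let the fingers close. It gives the time, the measured TCP pose, the force, the opening and the grip force at its end, in the units of the state.
- read_state(): the state, without advancing time (a new reading comes with each control period).
- capture(name): name is "scene" or "top" or "wrist"; returns a dict with "image" (400x640x3 uint8, red, green, blue), "fx", "fy", "cx", "cy" (pixels), "dist_coeffs" ([k1, k2, p1, p2, k3] as OpenCV has them; the pictures are not rectified), "rvec" (rotation vector, rad) and "tvec" (3), from world to camera coordinates, as OpenCV has them. Camera axes: x right, y down, z forward; pixel columns grow to the right and rows downward; lengths in m; the calibration is good to about 2 mm. A picture is of the moment at which its call begins. There is no depth.
- hand_in(): hands the job in; it is judged then, once.
The state is a dict: "t": time; "joint_pos": joint angles; "qd": joint speeds; "tau": joint torques, N m; "ee_pos": TCP position; "eef_rot": TCP orientation; "contact_force": force on the tool from outside, world axes, zero at the start; "torque": the same for the moment, N m; "finger_gap": opening from 0.0 (shut) to 1.0 (fully open); "grip_force": force on a finger pad.
Only numpy, scipy, OpenCV 4.12 (cv2) and the standard library are available. Lean on these libraries where they do the work, as an engineer would, in place of code of your own. Each camera call takes 0.05 s, during which the arm holds its last target. There are 200 camera calls.

## Working session

There is one attempt and no reset: what is moved stays moved. The work goes in short steps, Python scripts to look and compute and a tool call to move; the robot and the scene stay as the last step left them, time stands still between calls to the robot, and variables do not carry over. Pictures are saved under pics/ and viewed, at most 10 in all, crops included, and the job is handed in when it is done.

Besides the shell and the picture viewer there is one more tool, called after ">>>" by a JSON object that holds its "method" and its "body". carry_out: Moves the arm, as the interface text tells. Its arguments: {"type":"object","properties":{"targets":{"type":"array","items":{"type":"array","items":{"type":"array","items":{"type":"number","minimum":-1,"maximum":1}}}},"grip":{"type":"number"},"force":{"type":"number"}},"required":["targets"]}

```bash
mkdir -p pics; cat > h.py <<'E'
import numpy as np, cv2, pickle
from scipy.spatial.transform import Rotation as R
from workcell import read_state, capture, hand_in
def snap(n,f):
    c=capture(n); cv2.imwrite('pics/%s.png'%f,cv2.cvtColor(np.asarray(c['image']),cv2.COLOR_RGB2BGR)); pickle.dump(c,open(f+'.pkl','wb')); return c
def load(f): return pickle.load(open(f+'.pkl','rb'))
def K(c): return np.array([[c['fx'],0,c['cx']],[0,c['fy'],c['cy']],[0,0,1]],float)
def ray(c,uv):
    p=cv2.undistortPoints(np.array([[uv]],float),K(c),np.array(c['dist_coeffs'],float)).ravel()
    Rm=cv2.Rodrigues(np.array(c['rvec'],float))[0]; t=np.array(c['tvec'],float).ravel()
    return -Rm.T@t, Rm.T@np.array([p[0],p[1],1.])
def atz(c,uv,z):
    o,d=ray(c,uv); return o+d*(z-o[2])/d[2]
def proj(c,P): return cv2.projectPoints(np.atleast_2d(np.array(P,float)),np.array(c['rvec'],float),np.array(c['tvec'],float),K(c),np.array(c['dist_coeffs'],float))[0].reshape(-1,2)
E
python3 - <<'E'
from h import *
for n in('scene','top'):
    c=snap(n,n+'0'); print(n,ray(c,(c['cx'],c['cy'])))
s=read_state(); print(s)
a=cv2.imread('pics/scene0.png');b=cv2.imread('pics/top0.png')
E
```

```text
scene (array([-0.30059101, -1.23920196,  0.84495418]), array([ 0.5013974 ,  0.77093424, -0.3927608 ]))
top (array([0.42162841, 0.08231567, 1.46292409]), array([ 0.12706775,  0.01724712, -0.99174408]))
{'t': 0.1, 'joint_pos': array([-1.31668841,  0.31161779,  0.01399514,  1.51287343, -0.00438961,
        1.31920257, -0.027205  ]), 'qd': array([-0.00125965, -0.002381  ,  0.00077406, -0.0024991 , -0.00103314,
       -0.00065912, -0.00114469]), 'tau': array([ 6.53510469e-04, -3.80853260e+01,  1.46576171e-01, -2.31241179e+01,
        1.23767523e-02,  8.13391060e-03, -3.01423825e-05]), 'ee_pos': array([0.16013585, 0.52549979, 0.23035443]), 'eef_rot': array([-1.03928416e-04,  1.47329531e-01,  9.89086921e-01, -1.03005907e-03]), 'contact_force': array([-0.33917678,  0.84155935,  0.22638696]), 'torque': array([ 0.0120056 , -0.06086075, -0.02170827]), 'grip_force': 0.0, 'finger_gap': 1.0010776529928678}
```

View pics/scene0.png

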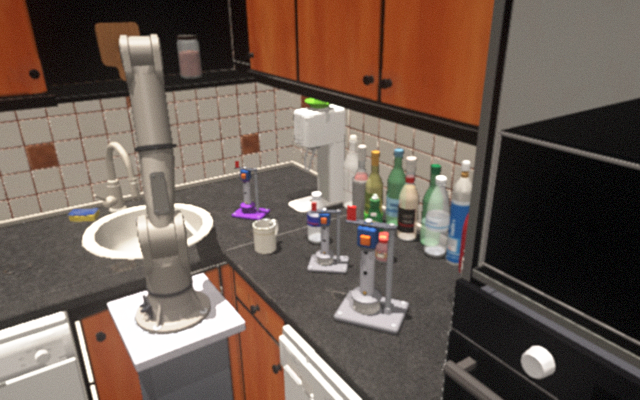

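View pics/top0.png

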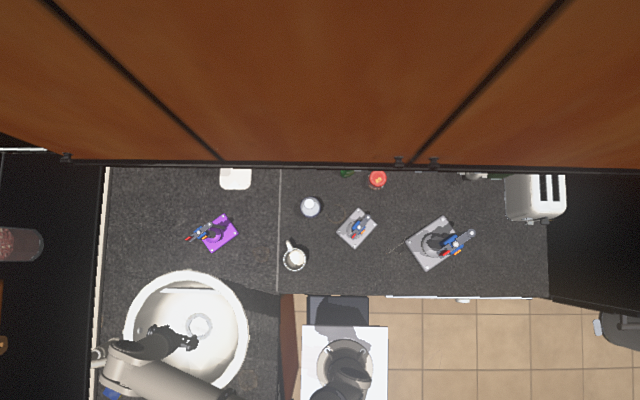

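Candidates: the purple dock (top 218,233), the small grey dock (top 357,228; scene 325,240) and the large grey dock (top 435,243; scene 370,270). The small grey one fits, as it isn't purple and is the smaller of the two greys. I'll confirm that in an enlarged crop.

```bash
python3 - <<'E'
from h import *
a=cv2.imread('pics/scene0.png')[190:285,270:370];b=cv2.imread('pics/top0.png')[165:285,285:405]
m=np.hstack([cv2.resize(a,(400,400),interpolation=2),cv2.resize(b,(400,400),interpolation=2)])
cv2.imwrite('pics/crop0.png',m)
E
```

```text
(no output)
```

View pics/crop0.png

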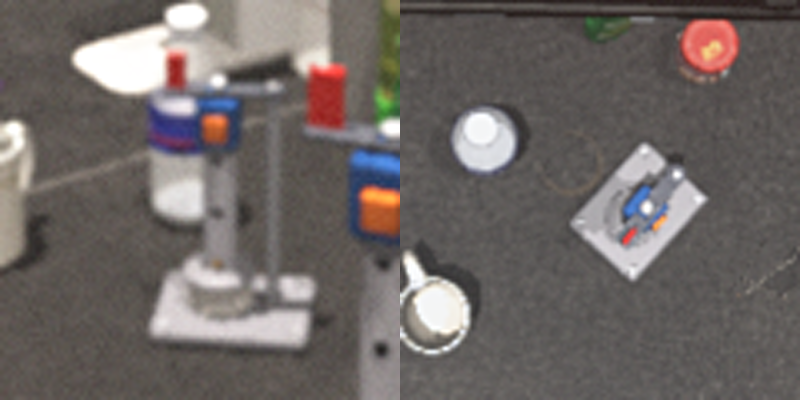

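The small grey dock's crop shows blue head, orange button, red tab and post in both views. I'll fit its pose to points in both pictures.

```bash
cat > fit.py <<'E'
from h import *
from scipy.optimize import least_squares
T=load('top0');S=load('scene0')
t=lambda u,v:(285+(u-400)*.3,165+v*.3)
s=lambda u,v:(270+u*.25,190+v*.2375)
c=[atz(T,t(*p),.014) for p in[(645,143),(707,200),(632,280),(572,224)]]
print(np.round(c,3),[round(np.linalg.norm(c[i]-c[(i+1)%4]),3) for i in range(4)])
# dock-frame points: tube stud top, post top, tab centre(hasp h), button
def pts(h): return [(0,0,.210),(0,-.044,.199),(-.078*np.sin(h),-.044+.078*np.cos(h),.231),(-.078*np.sin(h),-.044+.078*np.cos(h),.217),(-.022,0,.174),(0,-.044,.199),(0,0,.210)]
ob=[(T,t(647,207)),(T,t(678,174)),(T,t(628,235)),(S,s(177,70)),(S,s(214,129)),(S,s(274,88)),(S,s(218,82))]
def f(q):
    x,y,th,h=q;Rz=R.from_euler('z',th)
    P=Rz.apply(pts(h))+[x,y,0]
    return np.concatenate([proj(o[0],p)[0]-o[1] for o,p in zip(ob,P)])
cc=np.mean(c,0)
r=least_squares(f,[cc[0],cc[1],.6,.05]);print(r.x,np.round(r.fun.reshape(-1,2),1))
print('edge angle',np.arctan2(*(c[3]-c[2])[[0,1]]*[-1,1]))
for n,p,z in[('bottle',(484,130),.189),('mug',(440,310),.1),('jar',(710,45),.09)]: print(n,atz(T,t(*p),z))
L=load('top0');print('big',[np.round(atz(T,p,.014),3) for p in[(445,217),(470,240),(430,270),(405,243)]])
E
python3 fit.py
```

```text
[[ 0.591 -0.047  0.014]
 [ 0.527 -0.118  0.014]
 [ 0.436 -0.034  0.014]
 [ 0.497  0.035  0.014]] [np.float64(0.095), np.float64(0.124), np.float64(0.092), np.float64(0.124)]
[ 0.50527121 -0.03355095  0.86150059  0.04088431] [[ 0.5 -0.1]
 [-0.4  0.1]
 [ 0.6 -0.3]
 [-0.5 -0.7]
 [ 0.2  0.5]
 [-0.3  0.8]
 [-0.1 -1.5]]
edge angle -0.7329284300765346
bottle [0.58033013 0.12992041 0.189     ]
mug [0.39906906 0.17520598 0.1       ]
jar [ 0.69066092 -0.11024927  0.09      ]
big [array([ 0.562, -0.376,  0.014]), array([ 0.477, -0.47 ,  0.014]), array([ 0.363, -0.316,  0.014]), array([ 0.462, -0.223,  0.014])]
```

```bash
cat >> h.py <<'E'
TH=.84; D=np.array([.505,-.0335])
def dock(x,y,z): return np.append(D+R.from_euler('z',TH).apply([x,y,0])[:2],z)
def go(pos,yaw,n=1):
    "print normalised moves; yaw = world angle (deg) of tool y, tool pointing down"
    s=read_state(); q=s['eef_rot']; A=R.from_quat(np.r_[q[1:],q[0]])
    a=np.radians(yaw); y=np.array([np.cos(a),np.sin(a),0]); z=np.array([0,0,-1.]); G=R.from_matrix(np.c_[np.cross(y,z),y,z])
    d=A.inv().apply(np.array(pos)-s['ee_pos'])/.2; r=(A.inv()*G).as_rotvec()/(2*np.pi)
    print(np.round(np.r_[d,r],3),'t',s['t'],np.round(s['ee_pos'],4))
E
python3 - <<'E'
from h import *
p=read_state()['ee_pos']; g=np.array([.50,.01,.30])
go(p+(g-p)/3+[0,0,.03],73); go(g,-42)
E
```

```text
[-0.792 -0.657 -0.265 -0.     0.     0.   ] t 0.1 [0.1601 0.5255 0.2304]
[-2.377 -1.971 -0.344 -0.     0.     0.32 ] t 0.1 [0.1601 0.5255 0.2304]
```

>>> {"method": "carry_out", "body": {"targets": [[[0,0,-0.2,0,0,0],[0,0,-0.4,0,0,0],[-0.2,-0.15,-0.4,0,0,0.03],[-0.4,-0.3,-0.4,0,0,0.055],[-0.6,-0.45,-0.4,0,0,0.08],[-0.8,-0.6,-0.4,0,0,0.105],[-0.95,-0.75,-0.4,0,0,0.12],[-0.95,-0.75,-0.4,0,0,0.12]]], "grip": 0}}

```text
t: 1.1
ee_pos: [0.3007, 0.3236, 0.3114]
eef_rot: [0.001, 0.505, 0.863, -0.0]
contact_force: [-0.5, -0.4, 0.2]
finger_gap: -0.001
grip_force: 0.0
```

```bash
python3 -c "
from h import *
g=np.array([.50,.01,.30]);go(g,-42);print(read_state()['joint_pos'],read_state()['finger_gap'])"
```

```text
[-1.855  0.099  0.059  0.     0.     0.198] t 1.1 [0.3007 0.3236 0.3114]
[-1.09723522  0.04945129  0.24877646  1.63341628 -0.01114863  1.46056705
 -0.33464135] -0.000809584318244047
```

>>> {"method": "carry_out", "body": {"targets": [[[-0.25,0,0,0,0,0.025],[-0.5,0,0,0,0,0.05],[-0.75,0.05,0,0,0,0.075],[-0.95,0.05,0,0,0,0.1],[-0.95,0.05,0,0,0,0.125],[-0.95,0.05,0,0,0,0.15],[-0.95,0.05,0,0,0,0.175],[-0.95,0.05,0,0,0,0.198]]]}}

```text
t: 2.1
ee_pos: [0.401, 0.1688, 0.3109]
eef_rot: [-0.0, 0.912, 0.41, -0.0]
contact_force: [-0.9, 1.0, -0.1]
finger_gap: -0.001
grip_force: 0.0
```

```bash
python3 -c "
from h import *
g=np.array([.50,.01,.30]);go(g,-42);print(read_state()['joint_pos'])"
```

```text
[-0.266  0.897  0.054 -0.     0.     0.001] t 2.1 [0.401  0.1688 0.3109]
[-0.89304674  0.0314903   0.47376749  1.65536531 -0.01479511  1.45905684
 -1.14288921]
```

>>> {"method": "carry_out", "body": {"targets": [[[-0.07,0.25,0.02,0,0,0],[-0.14,0.5,0.04,0,0,0],[-0.21,0.7,0.05,0,0,0],[-0.266,0.9,0.05,0,0,0],[-0.266,0.9,0.05,0,0,0]]]}}

```text
t: 2.72
ee_pos: [0.5023, 0.0057, 0.3007]
eef_rot: [0.001, 0.913, 0.409, -0.001]
contact_force: [-0.4, 0.5, 0.2]
finger_gap: 0.002
grip_force: 0.0
```

```bash
python3 - <<'E'
from h import *
c=snap('wrist','w1')
go([.5,.01,.3],-42);print(read_state()['joint_pos'])
for n,P in dict(stud=dock(0,0,.21),post=dock(0,-.044,.199),tab=dock(-.003,.034,.231)).items(): print(n,P,proj(c,P))
E
```

```text
[ 0.001 -0.012  0.003 -0.     0.     0.001] t 2.775 [0.5016 0.0083 0.3007]
[-0.6009503   0.2056106   0.67321181  1.52425609 -0.12800688  1.45770492
 -0.64778058]
stud [ 0.505  -0.0335  0.21  ] [[358.47033037 242.8025729 ]]
post [ 0.5377643  -0.06286836  0.199     ] [[412.34538589 237.52648374]]
tab [ 0.47767975 -0.01304019  0.231     ] [[313.18089962 258.29028659]]
```

View pics/w1.png

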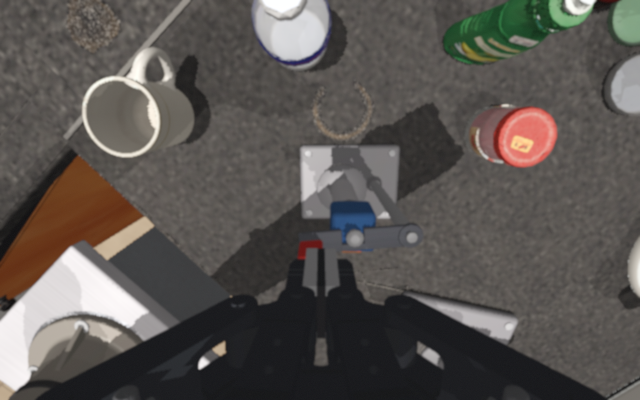

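The wrist view shows the stud at (354,239), the post top at (411,235), the red tab at (311,247), and the base back edge at (301,146)–(398,146). That puts the dock within about 3 mm of my estimate, so I'll refine it.

```bash
python3 - <<'E'
from h import *
c=load('w1')
s=atz(c,(354.5,239),.21)
p=atz(c,(411,235),.20);t=atz(c,(311,245),.231)
a=atz(c,(301,146),.014);b=atz(c,(398,146),.014)
print(s,p,t,np.linalg.norm(s-p),np.linalg.norm((p-t)[:2]),np.linalg.norm(a-b))
ang=lambda d:np.arctan2(-d[0],d[1])
print(ang(s-p),ang(a-b),ang(t-p))
E
python3 fit.py | sed -n 6p
```

```text
[ 0.50474071 -0.02911045  0.21      ] [ 0.5383065  -0.05995095  0.2       ] [ 0.48329244 -0.00454839  0.231     ] 0.04666689360673665 0.07807682612712101 0.12454644628614482
0.8276871566245723 0.8448021521501138 0.7818797340762004
 [-0.4  0.1]
```

>>> {"method": "carry_out", "body": {"targets": [[[0,0,0.15,0,0,0],[0,0,0.3,0,0,0],[0,0,0.43,0,0,0],[0,0,0.43,0,0,0]]]}}

```text
t: 3.28
ee_pos: [0.4992, 0.0112, 0.2132]
eef_rot: [-0.002, 0.911, 0.413, -0.002]
contact_force: [0.2, -0.3, 0.4]
finger_gap: -0.001
grip_force: 0.0
```

```bash
sed -i 's/D=np.array.*/D=np.array([.505,-.031])/' h.py; python3 - <<'E'
from h import *
s=read_state();go([.5,.01,.214],-42)
d=s['ee_pos'][:2]-D; print('tcp in dock',R.from_euler('z',-TH).apply([*d,0]),s['contact_force'])
for f in range(10,90,10):
    c,n=np.cos(np.radians(f)),np.sin(np.radians(f)); print(np.round([(.0135*(c-1)-.078*n)/.2,-(.0135*n+.078*(c-1))/.2,0,0,0,-f/360],3))
E
```

```text
[-0.002  0.007 -0.004 -0.001  0.     0.002] t 3.275 [0.4992 0.0112 0.2132]
tcp in dock [0.02761783 0.03248334 0.        ] [ 0.20135638 -0.26372819  0.43892055]
[-0.069 -0.006  0.     0.     0.    -0.028]
[-0.137  0.     0.     0.     0.    -0.056]
[-0.204  0.019  0.     0.     0.    -0.083]
[-0.266  0.048  0.     0.     0.    -0.111]
[-0.323  0.088  0.     0.     0.    -0.139]
[-0.371  0.137  0.     0.     0.    -0.167]
[-0.411  0.193  0.     0.     0.    -0.194]
[-0.44   0.256  0.     0.     0.    -0.222]
```

>>> {"method": "carry_out", "body": {"targets": [[[-0.04,0,0,0,0,0],[-0.07,0,0,0,0,0],[-0.07,0,0,0,0,0]]]}}

```text
t: 3.65
ee_pos: [0.4923, -0.0028, 0.2164]
eef_rot: [0.0, 0.912, 0.411, 0.001]
contact_force: [-0.2, 0.7, -0.0]
finger_gap: -0.001
grip_force: 0.0
```

>>> {"method": "carry_out", "body": {"targets": [[[-0.069,-0.006,0,0,0,-0.028],[-0.137,0,0,0,0,-0.056],[-0.204,0.019,0,0,0,-0.083],[-0.266,0.048,0,0,0,-0.111],[-0.323,0.088,0,0,0,-0.139],[-0.371,0.137,0,0,0,-0.167],[-0.371,0.137,0,0,0,-0.167]]]}}

```text
t: 4.53
ee_pos: [0.4638, -0.0768, 0.2159]
eef_rot: [0.001, 0.585, 0.811, 0.0]
contact_force: [0.1, -0.5, -0.4]
finger_gap: 0.001
grip_force: 0.0
```

```bash
python3 - <<'E'
from h import *
s=read_state();print(s['joint_pos'])
c=snap('wrist','w2');T=snap('top','t2')
P=[dock(0,-.044,.2)+np.r_[.078*np.array([-np.sin(TH+h),np.cos(TH+h)]),.031] for h in(1,1.2,1.4)]
print(proj(c,P),proj(T,P))
a=cv2.imread('pics/w2.png');b=cv2.resize(cv2.imread('pics/t2.png')[180:280,300:420],(480,400))
cv2.imwrite('pics/m2.png',np.hstack([cv2.resize(a[100:400,160:480],(320,300)),cv2.resize(b,(360,300))]))
d=s['ee_pos'][:2]-D; print('tcp in dock',R.from_euler('z',-TH).apply([*d,0]))
E
```

```text
[-0.38541898  0.1680933   0.59116881  1.76289613 -0.09885844  1.2389409
  0.55325673]
[[317.40076824 289.4902281 ]
 [319.08640456 320.1993078 ]
 [327.32998937 348.21366795]] [[374.97036678 240.23507507]
 [379.52236474 238.555474  ]
 [383.62947491 235.99933411]]
tcp in dock [-6.15872608e-02  8.77879177e-05  0.00000000e+00]
```

View pics/m2.png

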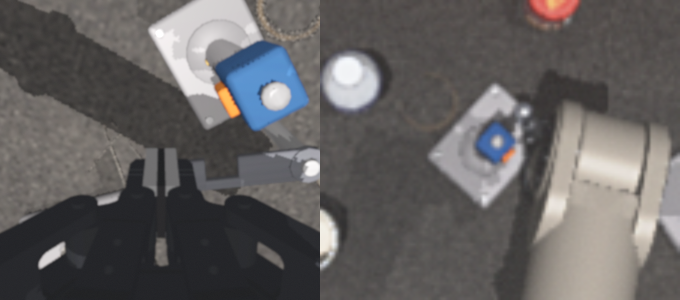

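The hasp is off the head and following the fingers; in the wrist crop the plate lies along the fingers at about 60°. I'll carry on another 40°.

>>> {"method": "carry_out", "body": {"targets": [[[-0.069,-0.006,0,0,0,-0.028],[-0.137,0,0,0,0,-0.056],[-0.204,0.019,0,0,0,-0.083],[-0.266,0.048,0,0,0,-0.111],[-0.266,0.048,0,0,0,-0.111],[-0.266,0.048,0,0,0,-0.111],[-0.266,0.048,0,0,0,-0.111]]]}}

```text
t: 5.5
ee_pos: [0.4895, -0.1225, 0.2153]
eef_rot: [-0.0, 0.271, 0.963, 0.0]
contact_force: [-0.1, -0.8, -0.1]
finger_gap: 0.003
grip_force: 0.0
```

>>> {"method": "carry_out", "body": {"targets": [[[0.05,0,0,0,0,0],[0.05,0,-0.25,0,0,0],[0.05,0,-0.5,0,0,0],[0.05,0,-0.5,0,0,0]]], "grip": 1}}

```text
t: 6.0
ee_pos: [0.4829, -0.1184, 0.3197]
eef_rot: [0.005, 0.27, 0.963, 0.001]
contact_force: [0.6, 0.3, -0.0]
finger_gap: 0.848
grip_force: 0.0
```

```bash
python3 - <<'E'
from h import *
go(dock(0,0,.30),np.degrees(TH)); print(read_state()['joint_pos'],read_state()['finger_gap'])
E
```

```text
[0.134 0.43  0.099 0.001 0.001 0.029] t 6.0 [ 0.4829 -0.1184  0.3197]
[-0.24784601  0.17024713  0.54285156  1.50076453 -0.08961543  1.48588826
  1.31868329] 0.8476904808234431
```

>>> {"method": "carry_out", "body": {"targets": [[[0.05,0.15,0,0,0,0.015],[0.1,0.3,0.05,0,0,0.029],[0.134,0.43,0.1,0,0,0.029],[0.134,0.43,0.1,0,0,0.029],[0.134,0.43,0.1,0,0,0.029]]]}}

```text
t: 6.62
ee_pos: [0.5023, -0.0317, 0.2951]
eef_rot: [-0.0, 0.357, 0.934, -0.001]
contact_force: [-0.3, 0.4, -0.3]
finger_gap: 1.002
grip_force: 0.0
```

```bash
python3 - <<'E'
from h import *
c=snap('wrist','w3')
go(dock(0,0,.30),np.degrees(TH))
print(proj(c,[dock(0,0,.21),dock(.017,.018,.196),dock(.017,-.018,.196),dock(-.017,.018,.196),dock(-.017,-.018,.196),dock(-.078,-.044,.231)]))
E
```

```text
[-0.005  0.013 -0.023 -0.     0.    -0.   ] t 6.675 [ 0.5025 -0.0322  0.2955]
[[325.14334486 214.97960572]
 [347.7939229  186.34898617]
 [346.64682012 231.49034461]
 [302.32904909 186.25398812]
 [302.96744487 231.39795322]
 [213.9539901  283.62080709]]
```

View pics/w3.png

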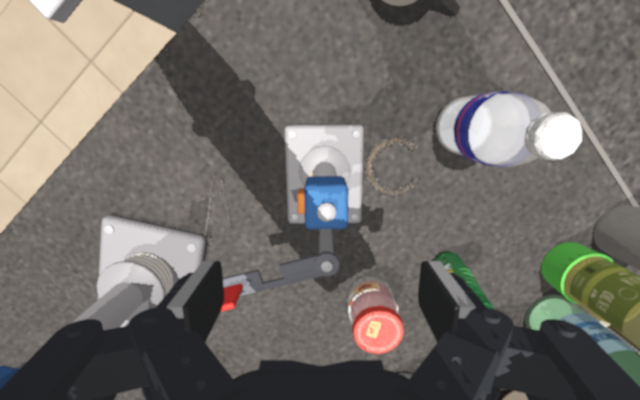

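The wrist view shows the hasp swung clear: post (328,265), tab (230,297), about 1.75–1.85 rad. The stud is at (327,212) against a predicted (325,215), so I'll shift about 2 mm.

```bash
python3 - <<'E'
from h import *
go(dock(.0015,.002,.153),np.degrees(TH))
E
```

```text
[ 0.005  0.021  0.712 -0.     0.    -0.   ] t 6.675 [ 0.5025 -0.0322  0.2955]
```

>>> {"method": "carry_out", "body": {"targets": [[[0.005,0.012,0,0,0,0],[0.005,0.012,0.2,0,0,0],[0.005,0.012,0.35,0,0,0],[0.005,0.012,0.5,0,0,0],[0.005,0.012,0.62,0,0,0],[0.005,0.012,0.71,0,0,0],[0.005,0.012,0.71,0,0,0],[0.005,0.012,0.71,0,0,0]]]}}

```text
t: 7.68
ee_pos: [0.5046, -0.0285, 0.1543]
eef_rot: [0.001, 0.357, 0.934, 0.0]
contact_force: [0.2, -1.0, 1.1]
finger_gap: 0.996
grip_force: 0.0
```

```bash
python3 - <<'E'
from h import *
go(dock(.0015,.002,.153),np.degrees(TH)); print(read_state()['contact_force'],read_state()['joint_pos'])
E
```

```text
[ 0.    -0.     0.006  0.     0.     0.   ] t 7.675 [ 0.5046 -0.0285  0.1543]
[ 0.23030595 -1.00045781  1.07055396] [-0.36314712  0.29440177  0.47879963  1.76718791 -0.14965409  1.11413
  1.00477916]
```

On target. Now I'll close the fingers on the head.

>>> {"method": "carry_out", "body": {"targets": [[[0,0,0,0,0,0],[0,0,0,0,0,0],[0,0,0,0,0,0],[0,0,0,0,0,0],[0,0,0,0,0,0],[0,0,0,0,0,0],[0,0,0,0,0,0],[0,0,0,0,0,0]]], "grip": 0, "force": 60}}

```text
t: 8.68
ee_pos: [0.5042, -0.0282, 0.1542]
eef_rot: [0.0, 0.356, 0.934, 0.0]
contact_force: [-1.3, -0.5, 4.4]
finger_gap: 0.392
grip_force: 64.1
```

```bash
python3 - <<'E'
from h import *
s=read_state();print(s['ee_pos'],s['finger_gap']*85,s['grip_force'],s['contact_force'])
E
```

```text
[ 0.50419317 -0.02821068  0.15424753] 33.28075527980358 64.08002033829689 [-1.32457745 -0.51605041  4.4298131 ]
```

The opening is 33 mm, so the button is flush. Now I'll pull up.

>>> {"method": "carry_out", "body": {"targets": [[[0,0,-0.06,0,0,0],[0,0,-0.14,0,0,0],[0,0,-0.22,0,0,0],[0,0,-0.3,0,0,0],[0,0,-0.38,0,0,0],[0,0,-0.44,0,0,0],[0,0,-0.46,0,0,0],[0,0,-0.46,0,0,0]]]}}

```text
t: 9.68
ee_pos: [0.5041, -0.0282, 0.2454]
eef_rot: [0.0, 0.357, 0.934, -0.0]
contact_force: [5.1, -1.9, -7.7]
finger_gap: 0.394
grip_force: 63.0
```

```bash
python3 - <<'E'
from h import *
s=read_state();print(s['ee_pos'],s['finger_gap']*85,s['grip_force'],s['contact_force'])
c=snap('wrist','w4');T=snap('scene','s4')
a=cv2.resize(cv2.imread('pics/w4.png')[100:400,160:480],(400,375));b=cv2.resize(cv2.imread('pics/s4.png')[150:290,260:409],(400,375))
cv2.imwrite('pics/m4.png',np.hstack([a,b]))
E
```

```text
[ 0.50412005 -0.02823921  0.24535862] 33.45373270840751 63.03405091166496 [ 5.05691876 -1.9180375  -7.73007129]
```

View pics/m4.png

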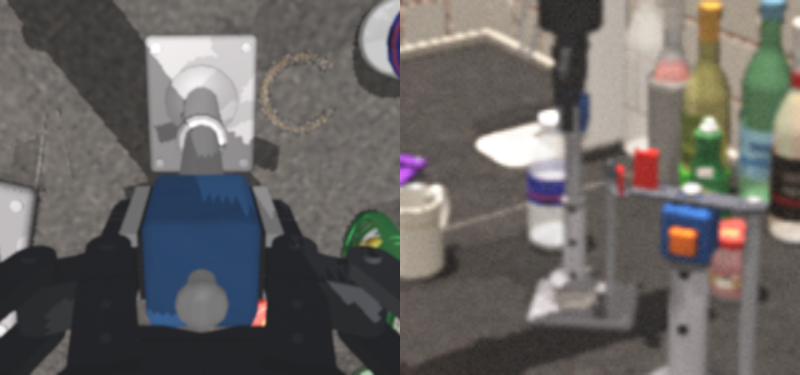

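The pictures show the head gripped high with the inner tube extended and the hasp off. The TCP rose 91 mm, the load is the 7.7 N expected from the spring and weight, and the button is still flush. I'll hold briefly and hand in.

>>> {"method": "carry_out", "body": {"targets": [[[0,0,0,0,0,0],[0,0,0,0,0,0],[0,0,0,0,0,0]]]}}

```text
t: 10.15
ee_pos: [0.5041, -0.0282, 0.245]
eef_rot: [0.0, 0.357, 0.934, -0.0]
contact_force: [5.1, -1.0, -8.1]
finger_gap: 0.395
grip_force: 63.1
```

```bash
python3 -c "
from h import *
s=read_state();print(s['ee_pos'],s['finger_gap'],s['contact_force']);print(hand_in())"
```

```text
[ 0.50407646 -0.02820089  0.24500877] 0.394971624035755 [ 5.09255871 -0.96287158 -8.12486674]
the job is handed in; nothing more can be done
None
```

I swung the hasp off by about 1.75 rad, squeezed the button flush and pulled the handle up about 91 mm to the second stop; it was still held there when I handed the job in at about 10 s, and the hand-in gave no verdict.

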